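Fasten the loose cover stud of the water filter

TASK

The water filter unit on the worktop has a cover held by three black quarter-turn studs, and one of them was left open: it stands up and its slotted bar points across the unit. Press that stud and turn it clockwise by its bar until it drops into its catch like the other two (bar in line with the white marks, head sunk level with its steel collar), then let go of it. Leave the kitchen timer with its dark dial, standing beside the unit, where it is.

Things in the scene. Friction and masses are not known exactly. Their poses are not given: they have to be found in the camera images.
- stud_top (a point): Centre of the top of the open stud's black grip bar, on its upright turning axis; turns and sinks with it. x: along the bar (42 mm long), y: across it (14 mm thick: grip here from above), z up. 100 mm above the worktop when open, 90 when fastened. The bar stands 30 mm above a round black disc (42 mm wide) in a steel collar (60 mm wide, top at 60 mm). Fixed fastened twins stand 100 or 200 mm off.
- stud_turn (a joint): Angle of the open stud, rad, growing clockwise from above. Stops at 0 (bar straight across the unit) and 1.66; starts at 0.10 to 0.35; fastened at 1.57 (bar along the unit, in line with two white marks on the collar). Turns stiffly (0.06 Nm), stays where left. From about 1.25 to the stop a pin under the head can fall into the catch; then it cannot turn back.
- stud_drop (a joint): How far the stud has sunk, m: 0 at the start, 0.010 fully down in its catch, disc level with the collar's top. A rubber ring holds it: it sinks only under a push of about 4 N and stays where left. Away from the quarter turn a rigid ledge stops it. The unit is a fixed low white case, 140 x 300 mm, with a flat grey cover 50 mm above the worktop.
- timer: Loose kitchen timer, bystander: round white case with a dark dial and pointer bar, 66 mm diameter, 48 mm high, standing on the worktop off one end of the unit, about 210 mm from its centre. Origin: centre of its underside, z up.

How it is judged:
By the outcome, as a careful person would: the job done as asked, in the order asked, and still so for the second after the job is handed in, with the robot touching nothing.
It also fails if it takes over 29 s, if anything falls off the work surface, if the arm or the gripper's body presses on something with over 40 N, if the wrist force passes 120 N, or if a joint passes its speed limit or range.

ROBOT

A 6-joint arm with a two-finger parallel gripper is mounted at the origin on a cart in front of the work surface, level with it; the furniture and walls round the work are solid. World frame = base frame: x ahead of the robot, y to its left, z up, the work surface at z = 0. Lengths are in m, angles in degrees, forces in N, time in s.
With the tool pointing down it reaches from about 0.4 to 0.825 m from the base axis. Payload 7 kg.
Tool frame: the origin (TCP) lies midway between the tips of the shut fingers; the grasp point (between the pads) lies 19 mm behind it; z points along the fingers, y is the line along which they close (so a half turn about z gives the same grasp; the last joint's range is limited). The gripper opens to 88 mm and grips with 3 to 60 N. Pads are 19 mm wide; open, the fingers measure 130 mm over their backs; the gripper's body (78 mm by 193 mm) begins 47 mm behind the grasp point.
Start: joints at [-47.378, 20.546, 0.682, 0, -70.136, -16.507], TCP at [0.297, -0.606, 0.227] pointing down, gripper open.
Joint ranges: [-176.03, 176.03], [-82.01, 121.73], [-58.28, 71.71], [-173.87, 95.51], [-174.79, -0.11], [-173.66, 173.66]. Speed limits (degrees/s): [136.94, 136.94, 172.46, 180, 180, 180].

INTERFACE

Orientations are given as a 3x3 rotation matrix whose columns are the frame's x, y, z axes.
In Python, from rig import robot gives the robot as it stands. Calls block until the motion is done:
- robot.goto(position, orientation): joint-space move of the TCP to a pose.
- robot.servo_line(position, ori=None, speed=0.15): straight line of the TCP; ori=None keeps the orientation; speed is the mean speed in m/s.
- robot.movej(angles): joint-space move.
- robot.move_gripper(opening): opening from 0.0 (shut) to 1.0 (fully open); the grip force is fixed at half the most; returns when the fingers have stopped.
- robot.dwell(seconds).
- robot.ik(position, orientation): joint angles nearest the present ones, or None.
- robot.grab_frame(name): name is "scene" or "side" or "wrist"; returns (picture, depth): 384x512x3 uint8, red, green, blue; 384x512 float32, m along the optical axis (not along the pixel's ray), 0 where there is no reading.
- robot.camera_info(name): a dict with "vfov" (degrees; the focal length in pixels is half the picture's height over the tangent of half this angle, whatever the lens; pixels are square), "cx", "cy" (the principal point, pixels), "view" (4x4, takes a point from world to camera coordinates); the wrist camera has in their place "T_tool_cam" (4x4, takes a point from camera to tool coordinates, whose origin is the TCP and whose axes are the flange's). Camera axes: x right, y down, z forward; pixel columns grow to the right and rows downward; lengths in m; the calibration is good to about 2 mm. A picture is of the moment at which its call begins: read the wrist's pose just before it. camera_info takes no time and is no camera call.
A pose or a line that the arm cannot do raises robot.Unreachable and nothing moves.
- robot.job_done(): hands the job in; it is judged then, once.
Readings, each from a call of its own:
- robot.read_t(): time.
- robot.read_qpos(): joint angles.
- robot.read_qvel(): joint speeds.
- robot.read_effort(): joint torques, N m.
- robot.read_position(): TCP position.
- robot.read_tcp_rot(): TCP orientation.
- robot.read_force(): force on the tool from outside, world axes, zero at the start.
- robot.read_ft_torque(): the same for the moment, N m.
- robot.read_grip_width(): opening from 0.0 (shut) to 1.0 (fully open).
- robot.read_finger_force(): force on a finger pad.
Only numpy, scipy, OpenCV 4.12 (cv2) and the standard library are available. Lean on these libraries where they do the work, as an engineer would, in place of code of your own. Each camera call takes 0.05 s, during which the arm holds its last target. There are 200 camera calls.

## Working session

There is one attempt and no reset: what is moved stays moved. The work goes in short steps, each a Python script; the robot and the scene stay as the last script left them, time stands still between calls to the robot, and variables do not carry over. Pictures are saved under pics/ and viewed, at most 10 in all, crops included, and the job is handed in when it is done.

```bash
ls; mkdir -p pics
python3 - <<'E'
from rig import robot
import cv2,numpy as np
for n in ("scene","side"):
    p,d=robot.grab_frame(n); cv2.imwrite(f"pics/{n}0.png",p[...,::-1]); np.savez(f"{n}0.npz",p=p,d=d)
    print(n,robot.camera_info(n))
print(robot.camera_info("wrist"),robot.read_t(), robot.read_tcp_rot())
E
```

```text
pics
scene {'vfov': 47.44846813755681, 'cx': 260.96853265700327, 'cy': 187.99919394219847, 'view': array([[ 0.69131862, -0.72254902,  0.00121588, -0.3859518 ],
       [-0.42697004, -0.4098717 , -0.8060408 ,  0.23253411],
       [ 0.58290235,  0.55671187, -0.59185872,  0.67533962],
       [ 0.        ,  0.        ,  0.        ,  1.        ]])}
side {'vfov': 51.443723773227354, 'cx': 257.7434356851538, 'cy': 188.0468363938018, 'view': array([[-0.99881631,  0.0485772 ,  0.00249608,  0.47039287],
       [ 0.01565608,  0.36964876, -0.92903966,  0.11657455],
       [-0.04605281, -0.92790089, -0.36997174,  0.86384961],
       [ 0.        ,  0.        ,  0.        ,  1.        ]])}
{'vfov': 58.179793244768824, 'cx': 254.97669637273447, 'cy': 190.9271349331972, 'T_tool_cam': array([[-4.69802550e-04, -9.66991635e-01, -2.54807687e-01,
         6.81304022e-02],
       [ 9.99999721e-01, -6.02391672e-04,  4.42315106e-04,
         3.24234526e-04],
       [-5.81209037e-04, -2.54807408e-01,  9.66991648e-01,
        -1.58307500e-01],
       [ 0.00000000e+00,  0.00000000e+00,  0.00000000e+00,
         1.00000000e+00]])} 0.1 [[-8.97946280e-01 -4.40104303e-01 -8.24407496e-04]
 [-4.40105047e-01  8.97945318e-01  1.32399850e-03]
 [ 1.57575413e-04  1.55170543e-03 -9.99998784e-01]]
```

View pics/scene0.png

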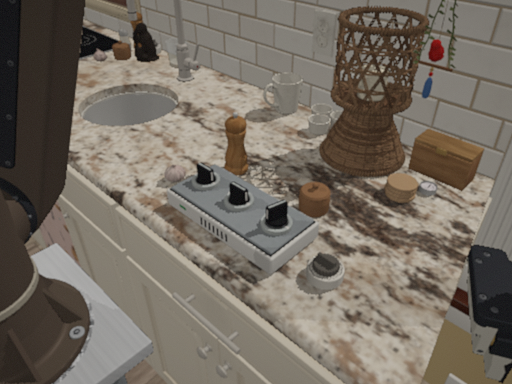

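View pics/side0.png

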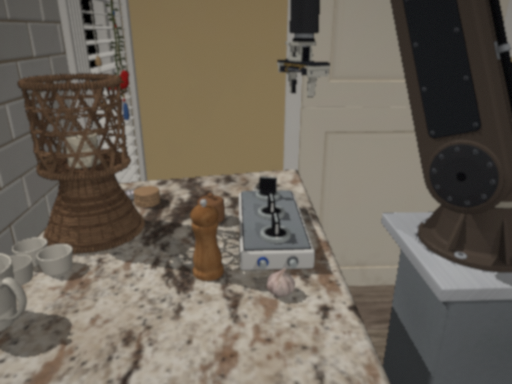

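The scene view shows the unit. Its studs are at about (205,176), (238,195) and (277,215). The nearest one looks open, with its bar turned across the unit. The timer is at (325,270). I'll get rough positions next, then look with the wrist camera.

```bash
cat > h.py <<'E'
import numpy as np,cv2
from rig import robot
def K(i): return 192/np.tan(np.radians(i["vfov"]/2))
def cast(i,uv,z,T=None):
    "pixels Nx2 -> world points on plane z; T = world<-camera"
    if T is None: T=np.linalg.inv(i["view"])
    uv=np.atleast_2d(uv).astype(float); f=K(i)
    d=np.c_[(uv[:,0]-i["cx"])/f,(uv[:,1]-i["cy"])/f,np.ones(len(uv))]@T[:3,:3].T
    return T[:3,3]+d*((z-T[2,3])/d[:,2])[:,None]
def wristT():
    T=np.eye(4); T[:3,:3]=robot.read_tcp_rot(); T[:3,3]=robot.read_position()
    return T@robot.camera_info("wrist")["T_tool_cam"]
def down(deg):
    "tool down, closing axis y at deg from world x"
    a=np.radians(deg); y=np.array([np.cos(a),np.sin(a),0]); z=np.array([0,0,-1.])
    return np.c_[np.cross(y,z),y,z]
E
python3 - <<'E'
from h import *
i=robot.camera_info("scene")
print("tops",cast(i,[(277,205),(238,186),(205,168)],.095).round(3))
print("timer",cast(i,[(325,262)],.048).round(3))
p=np.load("scene0.npz")["p"]; cv2.imwrite("pics/crop.png",cv2.resize(p[150:300,150:350,::-1],None,fx=4,fy=4,interpolation=cv2.INTER_CUBIC))
E
```

```text
tops [[ 0.44  -0.153  0.095]
 [ 0.432 -0.06   0.095]
 [ 0.428  0.033  0.095]]
timer [[ 0.426 -0.277  0.048]]
```

View pics/crop.png

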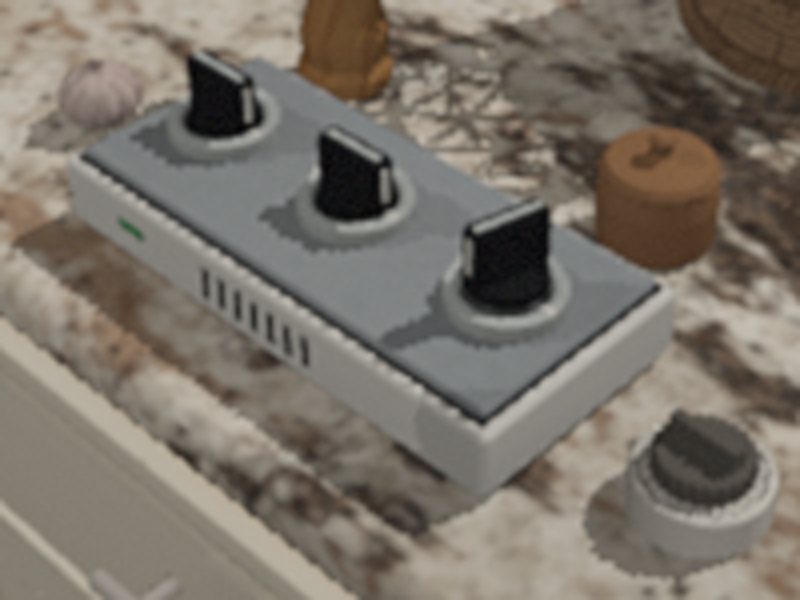

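Run:
```python
from h import *
for a in (78,0,-12,-102,-180,-192):
    q=robot.ik([.44,-.155,.26],down(a)); print(a,None if q is None else np.round(q,1), robot.ik([.44,-.155,.075],down(a)) is not None)
robot.goto([.44,-.155,.26],down(78))
i=robot.camera_info("wrist"); T=wristT(); p,d=robot.grab_frame("wrist")
np.savez("w0.npz",p=p,d=d,T=T); cv2.imwrite("pics/w0.png",p[...,::-1]); print(robot.read_t(),robot.read_position())
```

```text
78 [   4.9   -0.9  -21.4    0.   -69.5 -106.9] True
0 None False
-12 [  4.9  -0.9 -21.4   0.  -69.5 163.1] True
-102 [  4.9  -0.9 -21.4   0.  -69.5  73.1] True
-180 [  4.9  -0.9 -21.4   0.  -69.5  -4.9] True
-192 [  4.9  -0.9 -21.4   0.  -69.5 -16.9] True
1.8833 [ 0.44006039 -0.15548104  0.25990046]
```

View pics/w0.png

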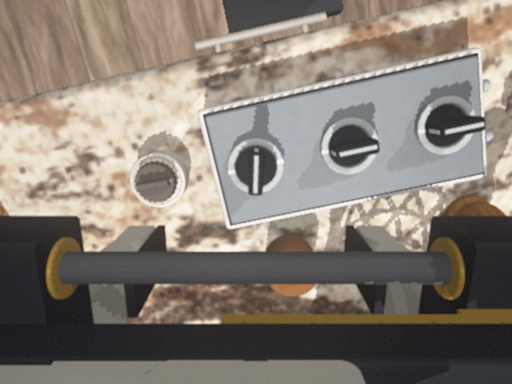

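The wrist view shows the open stud at about (256,171) with its slot line nearly vertical in the image. The twins are at (352,150) and (458,130), and the timer is at (157,182). I'll measure the stripes on the bar tops.

Run:
```python
from h import *
z=np.load("w0.npz"); p=z["p"];T=z["T"];d=z["d"]; i=robot.camera_info("wrist")
cv2.imwrite("pics/w0c.png",cv2.resize(p[90:210,215:415,::-1],None,fx=4,fy=4,interpolation=cv2.INTER_NEAREST))
g=p.astype(int).max(2)
def stripe(c,h):
    m=np.zeros(g.shape,np.uint8); cv2.circle(m,c,26,1,-1)
    dark=((g<70)&(m>0)).astype(np.uint8)
    hull=np.zeros_like(m); pts=cv2.findNonZero(dark)
    br=((g>150)&(m>0)).astype(np.uint8)
    n,l,s,ce=cv2.connectedComponentsWithStats(br)
    for k in range(1,n):
        if s[k,4]>25:
            r=cv2.minAreaRect(cv2.findNonZero((l==k).astype(np.uint8))); b=cv2.boxPoints(r)
            w=cast(i,b,h,T)[:,:2]; e=[np.linalg.norm(w[1]-w[0]),np.linalg.norm(w[2]-w[1])]
            v=w[1]-w[0] if e[0]>e[1] else w[2]-w[1]
            print(c,ce[k].round(1),s[k,4],"c",w.mean(0).round(4),"size",np.round(e,4),"deg",round(np.degrees(np.arctan2(v[1],v[0]))%180,1))
stripe((256,170),.1);stripe((350,150),.09);stripe((452,130),.09)
m=d[150:192,250:262]; print(np.round(m[::6],3))
# cover outline angle: long edges by hand-pixels
print(cast(i,[(203,112),(478,53),(230,225),(487,177)],.05,T).round(4))
```

```text
(256, 170) [273.7 178.2] 290 c [ 0.4435 -0.1375] size [0.0443 0.0142] deg 154.7
(256, 170) [237.4 177.8] 236 c [ 0.4371 -0.1712] size [0.0123 0.0425] deg 2.1
(256, 170) [255.4 173.9] 176 c [ 0.439  -0.1543] size [0.0356 0.0043] deg 165.8
(350, 150) [348.4 163.3] 535 c [ 0.444  -0.0665] size [0.0321 0.0507] deg 50.3
(350, 150) [357.5 150.4] 170 c [ 0.4391 -0.0548] size [0.0346 0.0044] deg 90.3
(452, 130) [461.1 128.3] 152 c [0.4387 0.0433] size [0.0303 0.0043] deg 90.1
(452, 130) [458.8 145.8] 481 c [0.4546 0.0371] size [0.0438 0.0185] deg 92.4
[[0.332 0.33  0.33  0.329 0.326 0.327 0.326 0.328 0.33  0.331 0.332 0.335]
 [0.321 0.321 0.321 0.32  0.32  0.32  0.32  0.32  0.322 0.32  0.321 0.321]
 [0.323 0.322 0.322 0.323 0.321 0.321 0.321 0.321 0.322 0.322 0.323 0.323]
 [0.324 0.324 0.323 0.324 0.324 0.323 0.322 0.323 0.323 0.324 0.324 0.324]
 [0.326 0.325 0.323 0.325 0.324 0.325 0.325 0.324 0.326 0.325 0.325 0.327]
 [0.328 0.326 0.327 0.325 0.325 0.326 0.325 0.327 0.327 0.326 0.326 0.328]
 [0.327 0.328 0.327 0.328 0.328 0.328 0.327 0.328 0.328 0.328 0.328 0.33 ]]
[[ 0.3737 -0.196   0.05  ]
 [ 0.3752  0.0867  0.05  ]
 [ 0.5013 -0.1968  0.05  ]
 [ 0.5055  0.0903  0.05  ]]
```

View pics/w0c.png

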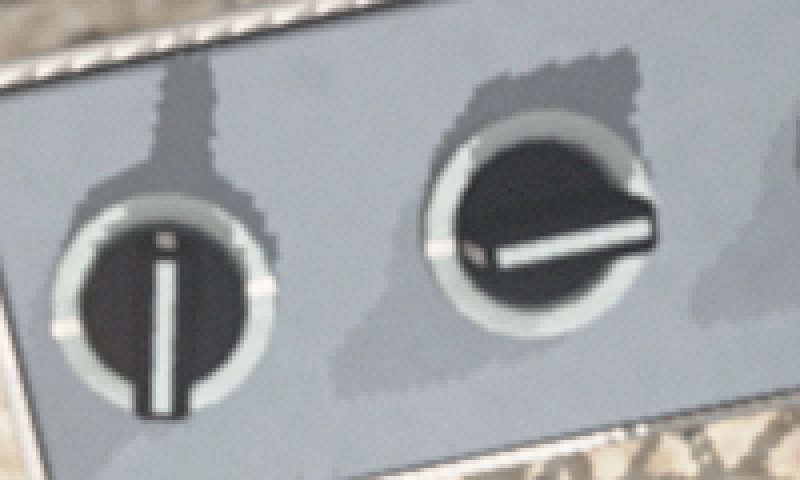

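The stripe centre is at (0.439, -0.154) and the bar is at 165.8°, so the turn is about 0.25 rad. The twins sit 99 and 198 mm away with their bars at 90°, so the measurement is consistent. Next I'll grip the bar, turn it and press.

Run:
```python
from h import *
c=[.439,-.1543]; P=lambda z:[*c,z]
robot.goto(P(.17),down(-104.2)); robot.servo_line(P(.077),speed=.1)
print(robot.read_t(),robot.read_position(),robot.read_force())
robot.move_gripper(0.0); print("grip",robot.read_grip_width()*88,robot.read_finger_force(),robot.read_force())
for a in (-120,-135,-150,-165,-180):
    robot.goto(P(.077),down(a)); print(a,robot.read_t(),robot.read_force().round(1),robot.read_ft_torque().round(2),round(robot.read_grip_width()*88,1))
for z in (.074,.071,.068,.0665):
    robot.servo_line(P(z),speed=.02); print(z,robot.read_t(),robot.read_position().round(4),robot.read_force().round(1))
p,d=robot.grab_frame("side"); cv2.imwrite("pics/s1.png",cv2.resize(p[150:280,200:330,::-1],None,fx=4,fy=4))
```

```text
5.5833 [ 0.43944774 -0.15431316  0.07749778] [-0.54927297 -0.66862507  0.40108881]
grip 13.960256526043718 29.97108221054077 [-0.20078826 -2.7812022   0.67227657]
-120 7.1 [ 0.4 -2.6 -0.1] [-1.25  0.26 -0.07] 14.0
-135 7.4583 [ 0.8 -3.6  0.2] [-1.04  0.11 -0.05] 14.0
-150 7.8167 [-0.3 -2.3 -0.2] [-0.8  -0.07 -0.05] 13.9
-165 8.175 [ 0.4 -2.4 -1.8] [-0.62 -0.41 -0.08] 14.1
-180 8.5333 [ 2.6 -1.4 -2.8] [-0.65 -0.83 -0.03] 13.9
0.074 8.8333 [ 0.4394 -0.1542  0.074 ] [ 1.9 -1.7 -0.2]
0.071 9.1333 [ 0.4394 -0.1542  0.0709] [ 3.  -1.7 -1.6]
0.068 9.4333 [ 0.4394 -0.1543  0.0679] [ 4.9 -1.1 -1.7]
0.0665 9.6833 [ 0.4394 -0.1543  0.0669] [2.9 1.  6.4]
```

View pics/s1.png

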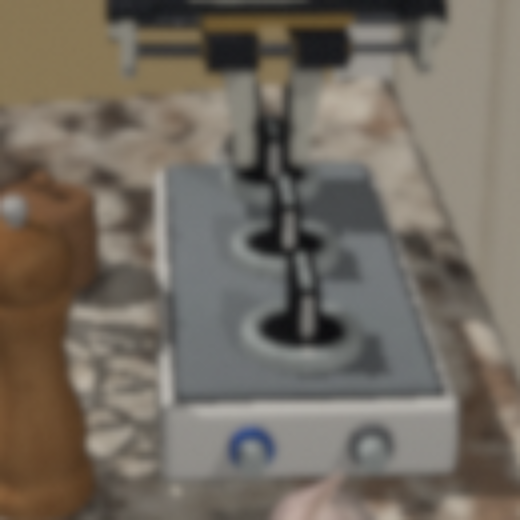

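The bar looks aligned and lowered in the side view. I'll press slightly further while reading the force, then release, retreat and check.

Run:
```python
from h import *
c=[.439,-.1543]; P=lambda z:[*c,z]
robot.servo_line(P(.0655),speed=.02); robot.dwell(.2); print(robot.read_position().round(4),robot.read_force().round(1))
robot.move_gripper(1.0); print(robot.read_force().round(1))
robot.servo_line(P(.17),speed=.15); robot.goto([.44,-.155,.26],down(-180))
T=wristT(); p,d=robot.grab_frame("wrist"); np.savez("w1.npz",p=p,d=d,T=T); cv2.imwrite("pics/w1.png",p[...,::-1]); 
s,ds=robot.grab_frame("side"); cv2.imwrite("pics/s2.png",cv2.resize(s[160:280,220:330,::-1],None,fx=5,fy=5,interpolation=cv2.INTER_CUBIC))
print(robot.read_t(),robot.read_force().round(1))
```

```text
[ 0.4394 -0.1543  0.0667] [-1.7  4.1 17.5]
[-0.2 -0.3  0.3]
12.8583 [-0.2 -1.   0.1]
```

View pics/w1.png

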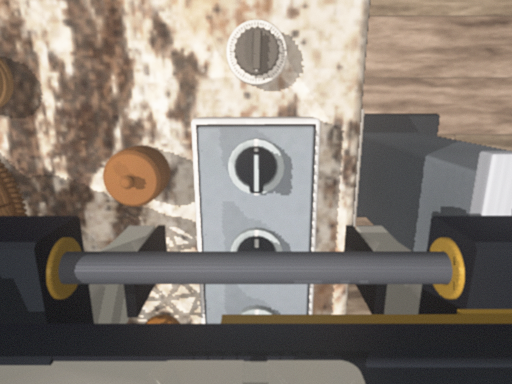

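View pics/s2.png

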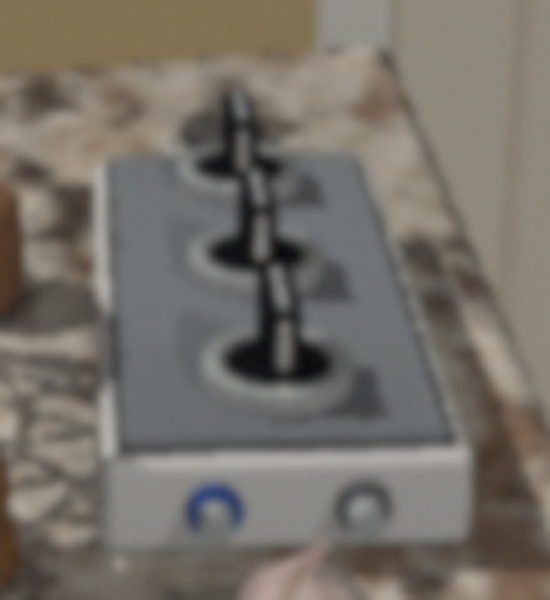

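The wrist view shows the open stud at (256,170) with its bar along the unit. The timer is at (257,52). The side view shows all three studs alike. One numeric check of height and angle before handing in.

Run:
```python
from h import *
i=robot.camera_info("wrist"); f=K(i)
def hgt(n,box):
    z=np.load(n);d=z["d"];T=z["T"];r=slice(*box[:2]);c=slice(*box[2:])
    v,u=np.mgrid[r,c]; D=d[r,c]; X=np.stack([(u-i["cx"])/f*D,(v-i["cy"])/f*D,D],-1)@T[:3,:3].T+T[:3,3]; return X[...,2]
print("before top",np.median(hgt("w0.npz",(165,185,254,258))),"twin",np.median(hgt("w0.npz",(149,152,352,364))))
print("after top",np.median(hgt("w1.npz",(160,185,255,258))))
z=np.load("w1.npz");p=z["p"];T=z["T"];g=p.astype(int).max(2)
m=np.zeros(g.shape,np.uint8); m[145:195,250:264]=1
n,l,s,ce=cv2.connectedComponentsWithStats(((g>150)&(m>0)).astype(np.uint8)); k=1+s[1:,4].argmax()
y,x=np.nonzero(l==k); w=cast(i,np.c_[x,y],.09,T)[:,:2]; e=np.linalg.svd(w-w.mean(0),full_matrices=False)[2][0]
print(w.mean(0),np.degrees(np.arctan2(e[1],e[0]))%180)
print("timer",cast(i,[(257,52)],.048,T),cast(i,[(156,180)],.048,np.load("w0.npz")["T"]))
```

```text
before top 0.10060743522793053 twin 0.09083018189312403
after top 0.09067692475443512
[ 0.43913303 -0.15406958] 90.10941546026294
timer [[ 0.43801558 -0.26907109  0.048     ]] [[ 0.43375908 -0.26486299  0.048     ]]
```

```bash
python3 -c "
from rig import robot
print(robot.read_t(),robot.job_done())"
```

```text
the job is handed in; nothing more can be done
12.8583 None
```

The open stud is now fastened: its bar is in line with the unit (90.1°), its top has sunk from about 100.6 mm to 90.7 mm, level with its twins, and I released it, left the timer untouched and handed the job in at 12.9 s.

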